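Clip the spare gouges into the empty pockets of the carver's rack

TASK

Two of the four pockets in the sloping gouge rack are empty. Put the two gouges lying on the bench into the empty pockets, blade up the slope and butt end near the toe ledge like the others, each pressed down past the sprung jaw until the handle is fully home and the jaw has closed over it, and let go; press them in, do not drop them. Leave the two gouges already in the rack where they are, and do not knock the mallet, the oilstone or the rosette about.

Things in the scene. Friction and masses are not known exactly. Their poses are not given: they have to be found in the camera images.
- board: sloping face, 215 x 320 x 12 mm, of the fixed gouge rack, rising 25 degrees away from the robot. Origin on its upper face, 85 mm over the bench. x: up the slope; y: along the row of pockets; z: out of the face, leaning 25 degrees from vertical towards the robot. 66 mm below the origin (-x) a toe ledge, 28 mm high, spans the width. Two of the four pockets start empty.
- pocket0 (a point): middle of the handle (on its axis) of a gouge lying home with its butt 6 mm above the toe ledge: 30 mm out from the board's face, axes as the board's. Two wooden saddles, 16 mm thick, centred 44 mm below and 40 mm above it along the slope, floor 16 mm over the board, gap 36 mm with flared mouth. Bare board between them leaves room for fingers. Pockets are 80 mm apart along y, built alike.
- jaw0 (a joint): angle (rad) of pocket 0's sprung smooth steel jaw: 0 shut, up to 0.6 pushed outward (+y). 14 mm wide, hinged at the +y side of the upper saddle; its nose reaches to 8 mm from the gap's middle, 17 mm above a seated handle's axis; top 41 mm above it. A handle pressed square to the board cams it aside (about 8 N, 25 mm of travel), then it snaps over it. Weight alone does not open it.
- pocket1 (a point): middle of the handle (on its axis) of a gouge lying home with its butt 6 mm above the toe ledge: 30 mm out from the board's face, axes as the board's.  Pockets are 80 mm apart along y, built alike.
- jaw1 (a joint): angle (rad) of pocket 1's sprung smooth steel jaw: 0 shut, up to 0.6 pushed outward (+y). As jaw0.
- pocket2 (a point): middle of the handle (on its axis) of a gouge lying home with its butt 6 mm above the toe ledge: 30 mm out from the board's face, axes as the board's.  Pockets are 80 mm apart along y, built alike.
- jaw2 (a joint): angle (rad) of pocket 2's sprung smooth steel jaw: 0 shut, up to 0.6 pushed outward (+y). As jaw0.
- pocket3 (a point): middle of the handle (on its axis) of a gouge lying home with its butt 6 mm above the toe ledge: 30 mm out from the board's face, axes as the board's.  Pockets are 80 mm apart along y, built alike.
- jaw3 (a joint): angle (rad) of pocket 3's sprung smooth steel jaw: 0 shut, up to 0.6 pushed outward (+y). As jaw0.
- gouge_a: wood-carving gouge 195 mm long, 130 g, one of four alike. Origin on the axis, middle of the handle; x points to the blade. Octagonal wooden handle 28 mm across flats, 120 mm long, then brass ferrule, neck and steel blade 18 x 4 mm. Two start in the rack, blade up the slope; two are spares, flat on the bench (axis 14 mm up), blades roughly away from the robot.
- gouge_a_tip (a point): cutting end of gouge_a, on the axis, 135 mm from the middle of its handle
- gouge_b: wood-carving gouge 195 mm long, 130 g, one of four alike. Origin on the axis, middle of the handle; x points to the blade. In the rack or on the bench, as gouge_a.
- gouge_b_tip (a point): cutting end of gouge_b, on the axis, 135 mm from the middle of its handle
- gouge_c: wood-carving gouge 195 mm long, 130 g, one of four alike. Origin on the axis, middle of the handle; x points to the blade. In the rack or on the bench, as gouge_a.
- gouge_c_tip (a point): cutting end of gouge_c, on the axis, 135 mm from the middle of its handle
- gouge_d: wood-carving gouge 195 mm long, 130 g, one of four alike. Origin on the axis, middle of the handle; x points to the blade. In the rack or on the bench, as gouge_a.
- gouge_d_tip (a point): cutting end of gouge_d, on the axis, 135 mm from the middle of its handle
- mallet: bystander: round carver's mallet standing on its head, 88 mm across, 210 mm tall; origin under its centre
- oilstone: bystander: oilstone in a wooden holder, 70 x 170 x 34 mm, long along its y; origin under its centre
- rosette: bystander: carved wooden rosette, 112 mm across, 38 mm tall; origin under its centre
There are look-alikes about, which are no part of the job. Leave any blue look-alike of the gouge_c alone.

How it is judged:
On the way, in this order (a step that is already met when the one before it is completed fails the run):
1. a spare gouge is home in an empty pocket, pressed there by the fingers and not dropped in (((((x of gouge_c in the frame of pocket0 between -0.02 and 0.03 m and y of gouge_c in the frame of pocket0 between -0.012 and 0.012 m and z of gouge_c in the frame of pocket0 below 0.01 m) or (x of gouge_c in the frame of pocket1 between -0.02 and 0.03 m and y of gouge_c in the frame of pocket1 between -0.012 and 0.012 m and z of gouge_c in the frame of pocket1 below 0.01 m) or (x of gouge_c in the frame of pocket2 between -0.02 and 0.03 m and y of gouge_c in the frame of pocket2 between -0.012 and 0.012 m and z of gouge_c in the frame of pocket2 below 0.01 m) or (x of gouge_c in the frame of pocket3 between -0.02 and 0.03 m and y of gouge_c in the frame of pocket3 between -0.012 and 0.012 m and z of gouge_c in the frame of pocket3 below 0.01 m)) and contact force between the fingers and gouge_c above 1 N) or (((x of gouge_d in the frame of pocket0 between -0.02 and 0.03 m and y of gouge_d in the frame of pocket0 between -0.012 and 0.012 m and z of gouge_d in the frame of pocket0 below 0.01 m) or (x of gouge_d in the frame of pocket1 between -0.02 and 0.03 m and y of gouge_d in the frame of pocket1 between -0.012 and 0.012 m and z of gouge_d in the frame of pocket1 below 0.01 m) or (x of gouge_d in the frame of pocket2 between -0.02 and 0.03 m and y of gouge_d in the frame of pocket2 between -0.012 and 0.012 m and z of gouge_d in the frame of pocket2 below 0.01 m) or (x of gouge_d in the frame of pocket3 between -0.02 and 0.03 m and y of gouge_d in the frame of pocket3 between -0.012 and 0.012 m and z of gouge_d in the frame of pocket3 below 0.01 m)) and contact force between the fingers and gouge_d above 1 N))), for 0.03 s.
2. both spare gouges are home in pockets, the second one pressed there by the fingers too (((x of gouge_c in the frame of pocket0 between -0.02 and 0.03 m and y of gouge_c in the frame of pocket0 between -0.012 and 0.012 m and z of gouge_c in the frame of pocket0 below 0.01 m) or (x of gouge_c in the frame of pocket1 between -0.02 and 0.03 m and y of gouge_c in the frame of pocket1 between -0.012 and 0.012 m and z of gouge_c in the frame of pocket1 below 0.01 m) or (x of gouge_c in the frame of pocket2 between -0.02 and 0.03 m and y of gouge_c in the frame of pocket2 between -0.012 and 0.012 m and z of gouge_c in the frame of pocket2 below 0.01 m) or (x of gouge_c in the frame of pocket3 between -0.02 and 0.03 m and y of gouge_c in the frame of pocket3 between -0.012 and 0.012 m and z of gouge_c in the frame of pocket3 below 0.01 m)) and ((x of gouge_d in the frame of pocket0 between -0.02 and 0.03 m and y of gouge_d in the frame of pocket0 between -0.012 and 0.012 m and z of gouge_d in the frame of pocket0 below 0.01 m) or (x of gouge_d in the frame of pocket1 between -0.02 and 0.03 m and y of gouge_d in the frame of pocket1 between -0.012 and 0.012 m and z of gouge_d in the frame of pocket1 below 0.01 m) or (x of gouge_d in the frame of pocket2 between -0.02 and 0.03 m and y of gouge_d in the frame of pocket2 between -0.012 and 0.012 m and z of gouge_d in the frame of pocket2 below 0.01 m) or (x of gouge_d in the frame of pocket3 between -0.02 and 0.03 m and y of gouge_d in the frame of pocket3 between -0.012 and 0.012 m and z of gouge_d in the frame of pocket3 below 0.01 m)) and (contact force between the fingers and gouge_c above 1 N or contact force between the fingers and gouge_d above 1 N)), for 0.03 s.
At the end, for the whole second after the job is handed in: Both spares lie in the empty pockets: handle middle -15 to +25 mm from the pocket point along the slope, within 10 mm across and 6 mm in height, aligned within 0.1 rad, blade up the slope; all jaws below 0.12 rad; the other two gouges within 20 mm of their start; gouges at rest (((x of gouge_c in the frame of pocket0 between -0.015 and 0.025 m and y of gouge_c in the frame of pocket0 between -0.01 and 0.01 m and z of gouge_c in the frame of pocket0 between -0.006 and 0.007 m and x of gouge_c_tip in the frame of pocket0 above 0.1 m and angle between the x axis of gouge_c and the x axis of board, either way round below 0.1 rad) or (x of gouge_c in the frame of pocket1 between -0.015 and 0.025 m and y of gouge_c in the frame of pocket1 between -0.01 and 0.01 m and z of gouge_c in the frame of pocket1 between -0.006 and 0.007 m and x of gouge_c_tip in the frame of pocket1 above 0.1 m and angle between the x axis of gouge_c and the x axis of board, either way round below 0.1 rad) or (x of gouge_c in the frame of pocket2 between -0.015 and 0.025 m and y of gouge_c in the frame of pocket2 between -0.01 and 0.01 m and z of gouge_c in the frame of pocket2 between -0.006 and 0.007 m and x of gouge_c_tip in the frame of pocket2 above 0.1 m and angle between the x axis of gouge_c and the x axis of board, either way round below 0.1 rad) or (x of gouge_c in the frame of pocket3 between -0.015 and 0.025 m and y of gouge_c in the frame of pocket3 between -0.01 and 0.01 m and z of gouge_c in the frame of pocket3 between -0.006 and 0.007 m and x of gouge_c_tip in the frame of pocket3 above 0.1 m and angle between the x axis of gouge_c and the x axis of board, either way round below 0.1 rad)) and ((x of gouge_d in the frame of pocket0 between -0.015 and 0.025 m and y of gouge_d in the frame of pocket0 between -0.01 and 0.01 m and z of gouge_d in the frame of pocket0 between -0.006 and 0.007 m and x of gouge_d_tip in the frame of pocket0 above 0.1 m and angle between the x axis of gouge_d and the x axis of board, either way round below 0.1 rad) or (x of gouge_d in the frame of pocket1 between -0.015 and 0.025 m and y of gouge_d in the frame of pocket1 between -0.01 and 0.01 m and z of gouge_d in the frame of pocket1 between -0.006 and 0.007 m and x of gouge_d_tip in the frame of pocket1 above 0.1 m and angle between the x axis of gouge_d and the x axis of board, either way round below 0.1 rad) or (x of gouge_d in the frame of pocket2 between -0.015 and 0.025 m and y of gouge_d in the frame of pocket2 between -0.01 and 0.01 m and z of gouge_d in the frame of pocket2 between -0.006 and 0.007 m and x of gouge_d_tip in the frame of pocket2 above 0.1 m and angle between the x axis of gouge_d and the x axis of board, either way round below 0.1 rad) or (x of gouge_d in the frame of pocket3 between -0.015 and 0.025 m and y of gouge_d in the frame of pocket3 between -0.01 and 0.01 m and z of gouge_d in the frame of pocket3 between -0.006 and 0.007 m and x of gouge_d_tip in the frame of pocket3 above 0.1 m and angle between the x axis of gouge_d and the x axis of board, either way round below 0.1 rad)) and value of joint each of jaw0, jaw1, jaw2, jaw3 below 0.12 rad and distance of each of gouge_a, gouge_b from where it was at the start of the episode below 0.02 m and linear speed of each of gouge_a, gouge_b, gouge_c, gouge_d below 0.02 m/s); the robot touches nothing.
It fails at once if a gouge that was already in the rack is shifted by more than 30 mm (distance of any of gouge_a, gouge_b from where it was at the start of the episode above 0.03 m).
It fails at once if the mallet is shifted by more than 40 mm or tipped over (distance of mallet from where it was at the start of the episode above 0.04 m or angle between mallet's own z axis and vertical above 0.5 rad).
It fails at once if the oilstone in its wooden holder is shifted by more than 40 mm (distance of oilstone from where it was at the start of the episode above 0.04 m).
It fails at once if the carved rosette is shifted by more than 40 mm (distance of rosette from where it was at the start of the episode above 0.04 m).
It also fails if it takes over 58 s, if anything falls off the work surface, if the arm or the gripper's body presses on something with over 40 N, if the wrist force passes 120 N, or if a joint passes its speed limit or range.

ROBOT

A 6-joint arm with a two-finger parallel gripper is mounted at the origin on the work surface. World frame = base frame: x ahead of the robot, y to its left, z up, the work surface at z = 0. Lengths are in m, angles in rad, forces in N, time in s.
With the tool pointing down it reaches from about 0.3 to 1 m from the base axis. Payload 5.1 kg.
Tool frame: the origin (TCP) lies between the finger pads; the fingertips stand 25 mm ahead of it and the grasp point (between the pads) lies 6 mm ahead of it; x points along the fingers, z is the direction in which the jaws open and shut, and the axes are right-handed (so a half turn about x gives the same grasp; the last joint's range is limited). The gripper opens to 95 mm and grips with 3 to 60 N. Pads are 20 mm wide; open, the fingers measure 119 mm over their backs; the gripper's body (75 mm by 180 mm) begins 59 mm behind the grasp point.
Start: joints at [1.155, 0.124, 1.65, -0, 1.367, -0.083], TCP at [0.212, 0.614, 0.24] pointing down, gripper open.
Joint ranges: [-2.61, 2.61], [-1.02, 2.33], [0.03, 2.71], [-1.35, 4.49], [0.32, 2.68], [-2.91, 2.91]. Speed limits (rad/s): [2.57, 2.57, 3.14, 3.14, 3.14, 3.14].

INTERFACE

Orientations are given as a rotation vector (axis times angle).
In Python, from station import r gives the robot as it stands. The module is installed in compiled form; this text tells all that it offers.
- The arm moves only by the tool carry_out, never from a script. Its arguments are lists of equal length, an entry for each row: "travel": the shift along the tool's x, y, z in units of 30 mm (1.0 is 30 mm), a list of three; "roll": the turn about the tool's x in rad; "jaw": the gripper command: -1 is shut, 1 is fully open, values between are in proportion. A call has 1 to 20 rows; each row is the pose to reach, as a shift and turn from the pose commanded when the call began, along the tool's axes at that moment; what a row does not reach only later rows make up. A row lasts 1/10 s, in which the tool goes at most 50 mm and 8.59 degrees, less where a joint would pass 70% of its speed; a pose out of reach is approached as far as the arm can. A call with a gripper value outside its range is refused whole. The fingers move at their own pace and stop on an object; "grip_force" is the grip in N (left out, the last holds). Time passes only in rows, so rows that repeat a pose let the fingers close. It gives the time, the measured TCP pose, the force and the opening at its end, in the units of the state.
- r.get_state(): the state, without advancing time (a new reading comes with each control period).
- r.read_camera(name): name is "side" or "top"; returns the picture (400x640x3 uint8, red, green, blue); there is no depth.
- r.calibration(name): a dict with "camera_matrix" (3x3 intrinsics, pixels), "origin" and "rotation" of the camera in the world. Camera axes: x right, y down, z forward; pixel columns grow to the right and rows downward; lengths in m; the calibration is good to about 2 mm. A picture is of the moment at which its call begins. calibration takes no time and is no camera call.
- r.close_job(): hands the job in, once; it reports no verdict.
The state is a dict: "clock": time; "joints": joint angles; "qd": joint speeds; "effort": joint torques, N m; "ee_pos": TCP position; "tool_rot": TCP orientation; "wrist_force": force on the tool from outside, world axes, zero at the start; "wrist_torque": the same for the moment, N m; "finger_gap": opening from 0.0 (shut) to 1.0 (fully open).
Only numpy, scipy, OpenCV 4.12 (cv2) and the standard library are available. Lean on these libraries where they do the work, as an engineer would, in place of code of your own. Each camera call takes 0.05 s, during which the arm holds its last target.

## Working session

There is one attempt and no reset: what is moved stays moved. The work goes in short steps, Python scripts to look and compute and a tool call to move; the robot and the scene stay as the last step left them, time stands still between calls to the robot, and variables do not carry over. Pictures are saved under pics/ and viewed, and the job is handed in when it is done.

Besides the shell and the picture viewer there is one more tool, called after "Request:" as name([rows], argument=value, ...), one row to a line, values as JSON. carry_out: Moves the arm, as the interface text tells. Its arguments: {"type":"object","properties":{"travel":{"type":"array"},"roll":{"type":"array"},"jaw":{"type":"array"},"grip_force":{"type":"number"}},"required":["travel","roll","jaw"]}

```bash
mkdir -p pics; ls; python3 - <<'E'
from station import r
import cv2,numpy as np
np.set_printoptions(precision=4,suppress=True)
s=r.get_state();print(s)
for n in("side","top"):
    cv2.imwrite(f"pics/{n}0.png",r.read_camera(n)[:,:,::-1]);c=r.calibration(n);print(n,c)
E
```

```text
pics
{'clock': 0.0, 'joints': array([ 1.1554,  0.1245,  1.6517,  0.    ,  1.3675, -0.0826]), 'qd': array([ 0.0003,  0.0005, -0.0003, -0.001 , -0.0011, -0.0001]), 'effort': array([ -0.0024, -41.7603, -35.9927,   0.0773,   0.0491,  -0.0002]), 'ee_pos': array([0.2121, 0.6138, 0.2384]), 'tool_rot': array([-0.9618,  1.3503,  0.96  ]), 'wrist_force': array([ 0.6726, -0.6382,  0.6706]), 'wrist_torque': array([-0.0202, -0.0435, -0.0159]), 'finger_gap': 0.9998480777848363}
side {'camera_matrix': array([[499.3832,   0.    , 317.7451],
       [  0.    , 499.3832, 200.5945],
       [  0.    ,   0.    ,   1.    ]]), 'origin': array([ 0.1746, -1.1822,  0.9987]), 'rotation': array([-2.182 ,  0.3049, -0.1618])}
top {'camera_matrix': array([[442.3675,   0.    , 317.2867],
       [  0.    , 442.3675, 203.3139],
       [  0.    ,   0.    ,   1.    ]]), 'origin': array([ 0.436 , -0.0259,  1.4431]), 'rotation': array([-2.1578,  2.2216, -0.0514])}
```

View pics/side0.png

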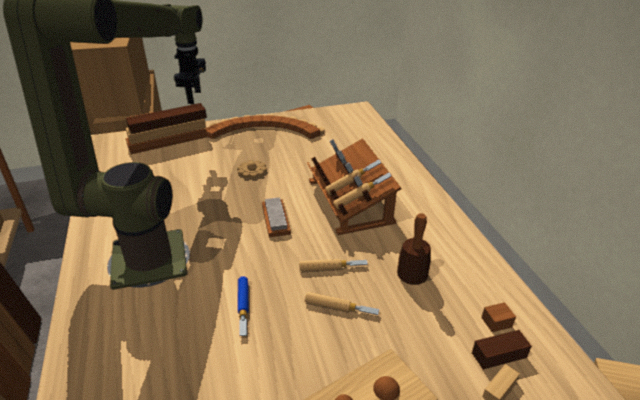

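View pics/top0.png

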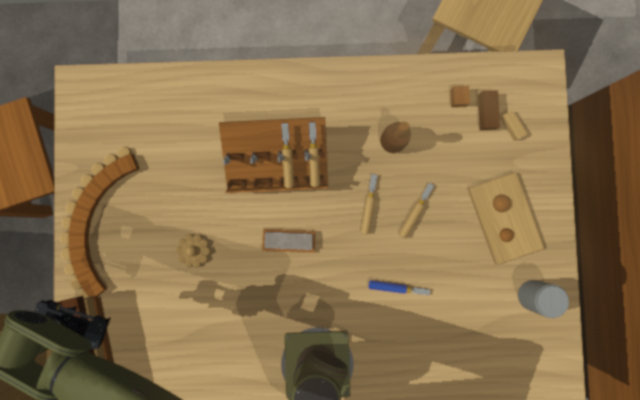

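```bash
cat > h.py <<'E'
import numpy as np,cv2
from scipy.spatial.transform import Rotation as R
from station import r
np.set_printoptions(precision=4,suppress=True)
def ray(n,uv):
    c=r.calibration(n);K=c["camera_matrix"];M=R.from_rotvec(c["rotation"]).as_matrix()
    d=M@np.linalg.inv(K)@np.array([uv[0],uv[1],1.]);return np.array(c["origin"]),d/np.linalg.norm(d)
def onz(n,uv,z):
    o,d=ray(n,uv);return o+d*(z-o[2])/d[2]
def proj(n,p):
    c=r.calibration(n);K=c["camera_matrix"];M=R.from_rotvec(c["rotation"]).as_matrix()
    q=K@(M.T@(np.array(p)-c["origin"]));return q[:2]/q[2]
def tri(a,b):
    o1,d1=ray("top",a);o2,d2=ray("side",b)
    t=np.linalg.lstsq(np.c_[d1,-d2],o2-o1,rcond=None)[0]
    p,q=o1+t[0]*d1,o2+t[1]*d2;return (p+q)/2,np.linalg.norm(p-q)
E
python3 - <<'E'
import cv2
a=cv2.imread('pics/top0.png');b=cv2.imread('pics/side0.png')
cv2.imwrite('pics/c1.png',cv2.resize(a[110:200,210:340],None,fx=6,fy=6,interpolation=cv2.INTER_CUBIC))
cv2.imwrite('pics/c2.png',cv2.resize(a[160:250,350:450],None,fx=6,fy=6,interpolation=cv2.INTER_CUBIC))
cv2.imwrite('pics/c3.png',cv2.resize(b[135:240,300:410],None,fx=5.5,fy=5.5,interpolation=cv2.INTER_CUBIC))
E
```

```text
(no output)
```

View pics/c1.png

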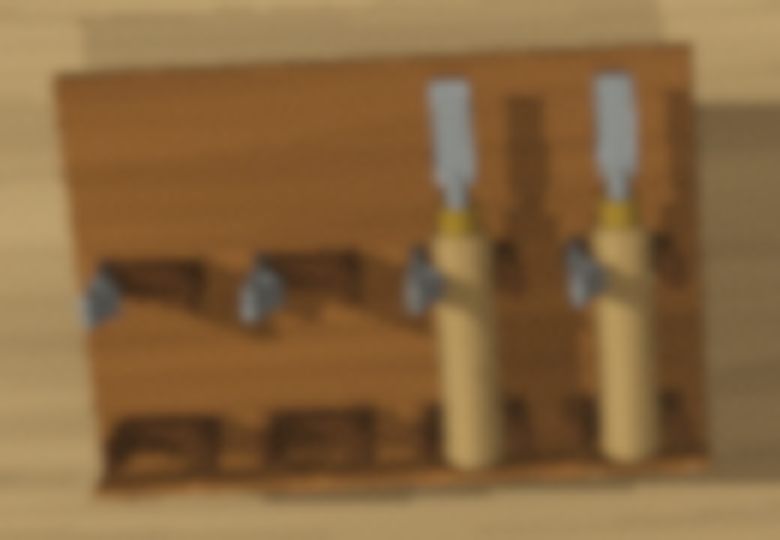

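View pics/c2.png

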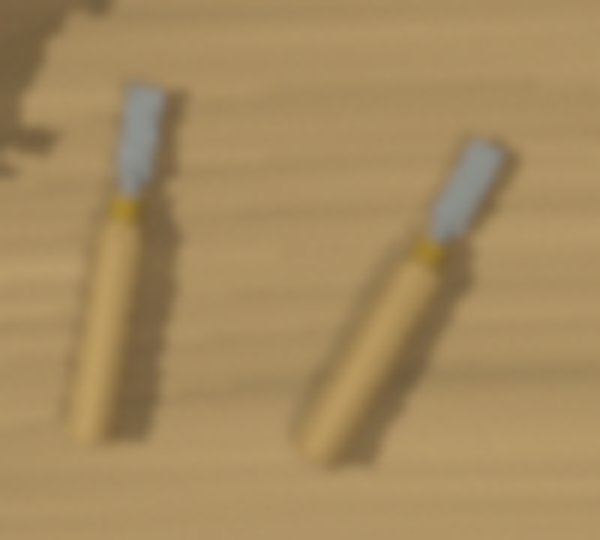

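View pics/c3.png

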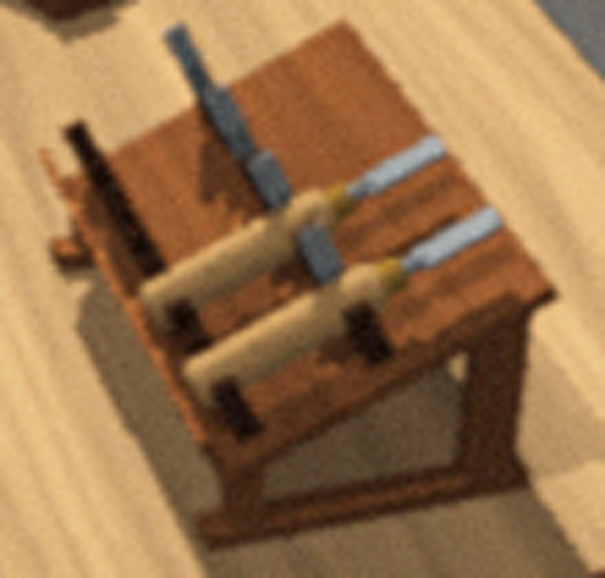

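```bash
python3 - <<'E'
from h import *
s=r.get_state();M=R.from_rotvec(s["tool_rot"]).as_matrix();print(M)
c1=lambda u,v:((u+.5)/6-.5+210,(v+.5)/6-.5+110)
c2=lambda u,v:((u+.5)/6-.5+350,(v+.5)/6-.5+160)
c3=lambda u,v:((u+.5)/5.5-.5+300,(v+.5)/5.5-.5+135)
S,C=np.sin(np.radians(25)),np.cos(np.radians(25))
H=lambda x,d:.085+x*S+d*C
print("rack gouges")
for T,F,B in [((450,80),(460,233),(470,466)),((614,73),(620,228),(628,460))]:
    t=onz("top",c1(*T),H(.135,.03));f=onz("top",c1(*F),H(.06,.03));b=onz("top",c1(*B),H(-.06,.044))
    print(t,f,b,"len t-b",np.linalg.norm((t-b)[:2]),"exp",.195*C+.014*S,"yaw",np.degrees(np.arctan2((t-b)[1],(t-b)[0])))
print("board corners top TL TR; ")
print(onz("top",c1(55,77),H(.137,0)),onz("top",c1(692,45),H(.137,0)))
print("triang: tips, L,R")
for T,Sd in [((450,82),(437,148)),((614,76),(495,215))]:print(tri(c1(*T),c3(*Sd)))
print("TR/TL corner",tri(c1(692,45),c3(553,293)),tri(c1(55,77),c3(343,22)))
print("spares")
for T,F,B in [((147,85),(123,218),(88,443)),((487,140),(420,262),(318,463))]:
    t=onz("top",c2(*T),.014);f=onz("top",c2(*F),.014);b=onz("top",c2(*B),.014)
    print(t,f,b,np.linalg.norm(t-b),np.linalg.norm(f-b),"yaw",np.degrees(np.arctan2(*(t-b)[[1,0]])))
E
```

```text
[[-0.0008 -0.9451  0.3267]
 [-0.0017  0.3267  0.9451]
 [-1.      0.0002 -0.0019]]
rack gouges
[0.7433 0.0714 0.1692] [0.674  0.0708 0.1375] [0.5614 0.0715 0.0995] len t-b 0.18190228853510487 exp 0.18264667413651656 yaw -0.028279860218154384
[ 0.7442 -0.0083  0.1692] [ 0.6741 -0.0087  0.1375] [ 0.562  -0.0089  0.0995] len t-b 0.1822010374102392 exp 0.18264667413651656 yaw 0.16854829993054418
board corners top TL TR; 
[0.7572 0.2696 0.1429] [ 0.7635 -0.047   0.1429]
triang: tips, L,R
(array([0.743 , 0.0718, 0.1652]), np.float64(0.0005302483177927408))
(array([ 0.7439, -0.0086,  0.1686]), np.float64(0.0020179056030097367))
TR/TL corner (array([ 0.7655, -0.0473,  0.1377]), np.float64(0.0015312888820918729)) (array([0.7584, 0.27  , 0.1402]), np.float64(0.0011301281044081143))
spares
[ 0.605 -0.203  0.014] [ 0.5333 -0.1875  0.014 ] [ 0.4129 -0.1644  0.014 ] 0.19592248540250562 0.12262438698401704 yaw -11.347479439774725
[ 0.5697 -0.385   0.014 ] [ 0.5049 -0.3462  0.014 ] [ 0.3986 -0.2872  0.014 ] 0.1970433692357164 0.12154463988333282 yaw -29.765780378006447
```

Request:
carry_out([
  [0,-16.69,-22.08],
  [0,-16.69,-22.08],
  [0,-16.69,-22.08],
  [0,-16.69,-22.08],
  [0,-16.69,-22.08],
  [0,-16.69,-22.08],
  [0,-16.69,-22.08],
  [0,-16.69,-22.08],
  [0,-16.69,-22.08],
  [0,-16.69,-22.08],
  [0,-16.69,-22.08],
  [0,-16.69,-22.08],
  [0,-16.69,-22.08],
  [0,-16.69,-22.08],
  [0,-16.69,-22.08],
  [0,-16.69,-22.08],
  [0,-16.69,-22.08],
  [0,-16.69,-22.08],
  [0,-16.69,-22.08],
  [0,-16.69,-22.08],
], roll=[-0.135,-0.135,-0.135,-0.135,-0.135,-0.135,-0.135,-0.135,-0.135,-0.135,-0.135,-0.135,-0.135,-0.135,-0.135,-0.135,-0.135,-0.135,-0.135,-0.135], jaw=[0.6,0.6,0.6,0.6,0.6,0.6,0.6,0.6,0.6,0.6,0.6,0.6,0.6,0.6,0.6,0.6,0.6,0.6,0.6,0.6])

```text
clock: 2.1
ee_pos: [0.4688, -0.1744, 0.2393]
tool_rot: [-1.062, 1.296, 1.064]
wrist_force: [1.0, 0.2, -0.3]
finger_gap: 0.801
```

```bash
python3 - <<'E'
from h import *
s=r.get_state();M=R.from_rotvec(s["tool_rot"]).as_matrix();print(s["ee_pos"],M,s["qd"])
a=r.read_camera("top")[:,:,::-1];cv2.imwrite('pics/t1.png',cv2.resize(a[140:290,320:470],None,fx=4,fy=4,interpolation=cv2.INTER_CUBIC))
E
```

```text
[ 0.4688 -0.1744  0.2393] [[-0.0006 -0.9807  0.1957]
 [ 0.0006  0.1957  0.9807]
 [-1.      0.0007  0.0005]] [ 0.0118 -0.0097  0.0036 -0.0006 -0.0018 -0.0019]
```

View pics/t1.png

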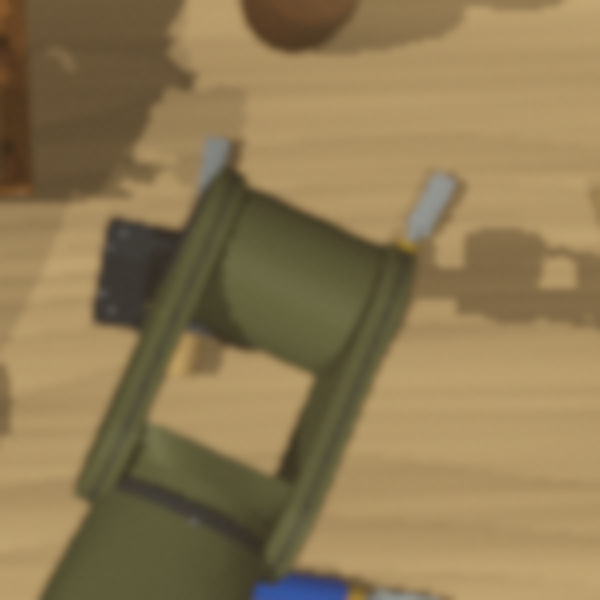

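Request:
carry_out([
  [4,0,0],
  [4,0,0],
  [4,0,0],
  [5.5,0,0],
  [6.5,0,0],
  [6.97,0,0],
  [6.97,0,0],
  [6.97,0,0],
  [6.97,0,0],
  [6.97,0,0],
  [6.97,0,0],
  [6.97,0,0],
  [6.97,0,0],
  [6.97,0,0],
  [6.97,0,0],
  [6.97,0,0],
], roll=[0,0,0,0,0,0,0,0,0,0,0,0,0,0,0,0], jaw=[0.6,0.6,0.6,0.6,0.6,0.6,0.6,-1,-1,-1,-1,-1,-1,-1,-1,-1], grip_force=15)

```text
clock: 3.75
ee_pos: [0.4692, -0.1754, 0.0307]
tool_rot: [-1.062, 1.296, 1.062]
wrist_force: [-0.7, -0.0, 2.2]
finger_gap: 0.294
```

Request:
carry_out([
  [-1.5,0,0],
  [-3,0,0],
  [-5,0,0],
  [-7,0,0],
  [-7,0,0],
  [-7,2.41,11.93],
  [-7,2.41,11.93],
  [-7,2.41,11.93],
  [-7,2.41,11.93],
  [-7,2.41,11.93],
  [-7,2.41,11.93],
  [-7,2.41,11.93],
  [-7,2.41,11.93],
  [-7,2.41,11.93],
  [-7,2.41,11.93],
  [-7,2.41,11.93],
  [-7,2.41,11.93],
], roll=[0,0,0,0,0,-0.206,-0.206,-0.206,-0.206,-0.206,-0.206,-0.206,-0.206,-0.206,-0.206,-0.206,-0.206], jaw=[-1,-1,-1,-1,-1,-1,-1,-1,-1,-1,-1,-1,-1,-1,-1,-1,-1])

```text
clock: 5.45
ee_pos: [0.4689, 0.1884, 0.2405]
tool_rot: [-1.214, 1.207, 1.213]
wrist_force: [0.7, -0.2, -1.1]
finger_gap: 0.295
```

```bash
python3 - <<'E'
from h import *
s=r.get_state();M=R.from_rotvec(s["tool_rot"]).as_matrix();print(s["ee_pos"],M[:,2],s["finger_gap"])
a=r.read_camera("top")[:,:,::-1];b=r.read_camera("side")[:,:,::-1]
cv2.imwrite('pics/t2.png',np.hstack([cv2.resize(a[100:240,200:340],(400,400)),cv2.resize(b[60:240,230:410],(400,400),interpolation=cv2.INTER_CUBIC)]))
E
```

```text
[0.4689 0.1884 0.2405] [-0.0059  1.     -0.0003] 0.29478961261313363
```

View pics/t2.png

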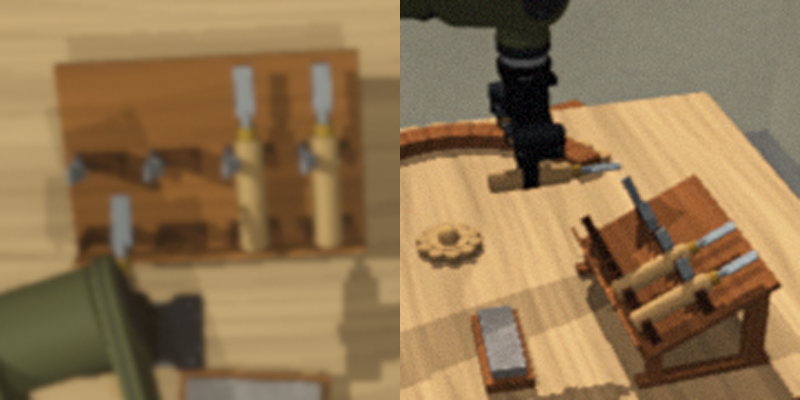

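Request:
carry_out([
  [1.5,0,0],
  [3,0,0],
  [4,0,0],
  [4.4,0,0],
  [4.7,0,0],
  [5.0,0,0],
  [5.3,0,0],
  [5.6,0,0],
  [5.85,0,0],
  [5.85,0,0],
  [5.85,0,0],
], roll=[0,0,0,0,0,0,0,0,0,0,0], jaw=[-1,-1,-1,-1,-1,-1,-1,-1,-1,-1,-1])

```text
clock: 6.65
ee_pos: [0.4682, 0.1898, 0.0647]
tool_rot: [-1.215, 1.206, 1.216]
wrist_force: [-0.7, -0.5, -2.1]
finger_gap: 0.293
```

```bash
python3 - <<'E'
from h import *
s=r.get_state();print(s["ee_pos"],s["finger_gap"],s["wrist_force"])
b=r.read_camera("side")[:,:,::-1]
cv2.imwrite('pics/t3.png',cv2.resize(b[80:240,230:390],(600,600),interpolation=cv2.INTER_CUBIC))
E
```

```text
[0.4682 0.1898 0.0647] 0.29337351366608205 [-0.6848 -0.5336 -2.1005]
```

View pics/t3.png

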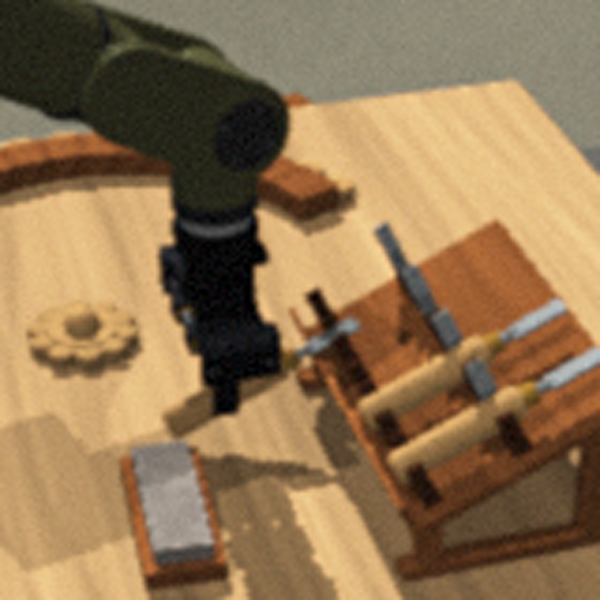

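Request:
carry_out([
  [0,0,0],
  [0,0,0],
  [-1.5,0,0],
  [-3,0,0],
  [-4.5,0,0],
  [-6,0,0],
  [-6,-4.03,1.38],
  [-6,-4.03,1.38],
  [-6,-4.03,1.38],
  [-6,-4.03,1.38],
  [-5,-4.03,1.38],
  [-4.22,-4.03,1.38],
  [-4.22,-4.03,1.38],
  [-4.22,-4.03,1.38],
  [-4.22,-4.03,1.38],
], roll=[0,0,0,0,0,0,0,0,0,0,0,0,0,0,0], jaw=[-1,-1,-1,-1,-1,-1,-1,-1,-1,-1,-1,-1,-1,-1,-1], grip_force=40)

```text
clock: 8.2
ee_pos: [0.5898, 0.2324, 0.1937]
tool_rot: [-1.216, 1.203, 1.214]
wrist_force: [-0.9, 0.3, -0.8]
finger_gap: 0.294
```

```bash
python3 - <<'E'
from h import *
s=r.get_state();M=R.from_rotvec(s["tool_rot"]).as_matrix();print(s["ee_pos"],M[:,2],s["finger_gap"],s["wrist_force"])
a=r.read_camera("top")[:,:,::-1];b=r.read_camera("side")[:,:,::-1]
cv2.imwrite('pics/t4.png',np.hstack([cv2.resize(a[100:220,200:320],(400,400),interpolation=cv2.INTER_CUBIC),cv2.resize(b[100:220,280:400],(400,400),interpolation=cv2.INTER_CUBIC)]))
E
```

```text
[0.5898 0.2324 0.1937] [-0.0082  1.      0.0008] 0.2939288046693637 [-0.8602  0.29   -0.8214]
```

View pics/t4.png

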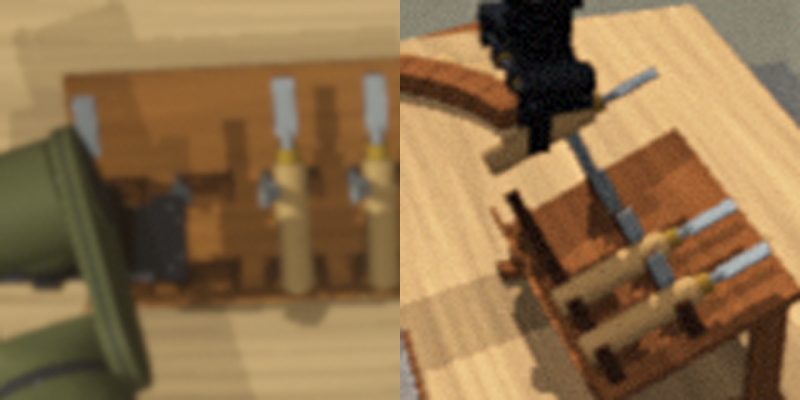

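```bash
python3 - <<'E'
from h import *
p,e=tri((200+84.5*.3-.35,100+97*.3-.35),(280+255*.3-.35,100+71*.3-.35));print(p,e)
g=np.array([.5898,.2324,.177]);v=p-g;print(np.linalg.norm(v),np.degrees(np.arcsin(v[2]/np.linalg.norm(v))),np.degrees(np.arctan2(v[1],v[0])))
print(proj("top",g+.138*np.array([.906,.005,.4226])),proj("side",g+.138*np.array([.906,.005,.4226])))
E
```

```text
[0.7176 0.2317 0.2335] 0.0021048454893387763
0.13970449853747255 23.846552675404943 -0.32557727040044643
[224.4479 129.227 ] [354.9466 120.4112]
```

Request:
carry_out([
  [0.5,-0.22,-0.03],
  [0.8,-0.35,-0.03],
  [1.0,-0.44,-0.03],
  [1.2,-0.52,-0.03],
  [1.4,-0.61,-0.03],
  [1.6,-0.7,-0.03],
  [1.8,-0.79,-0.03],
  [2.0,-0.87,-0.03],
  [2.1,-0.91,-0.03],
  [2.2,-0.96,-0.03],
  [2.2,-0.96,-0.03],
], roll=[0,0,0,0,0,0,0,0,0,0,0], jaw=[-1,-1,-1,-1,-1,-1,-1,-1,-1,-1,-1])

```text
clock: 9.4
ee_pos: [0.6163, 0.2315, 0.1287]
tool_rot: [-1.213, 1.21, 1.219]
wrist_force: [-14.7, -5.1, 17.2]
finger_gap: 0.294
```

```bash
python3 - <<'E'
from h import *
s=r.get_state();M=R.from_rotvec(s["tool_rot"]).as_matrix();print(s["ee_pos"],M[:,2],s["finger_gap"],s["wrist_force"])
a=r.read_camera("top")[:,:,::-1];b=r.read_camera("side")[:,:,::-1]
cv2.imwrite('pics/t5.png',np.hstack([cv2.resize(a[100:220,200:320],(400,400),interpolation=cv2.INTER_CUBIC),cv2.resize(b[100:220,280:400],(400,400),interpolation=cv2.INTER_CUBIC)]))
E
```

```text
[0.6163 0.2315 0.1287] [-0.0082  1.     -0.0012] 0.29404301714870595 [-14.6971  -5.0609  17.2002]
```

View pics/t5.png

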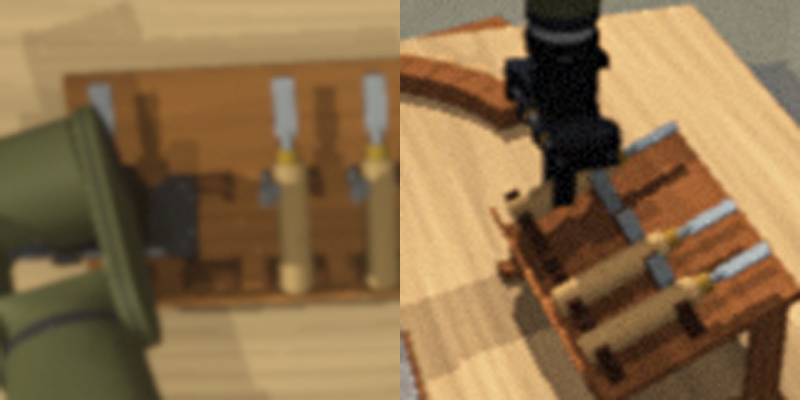

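```bash
python3 - <<'E'
from h import *
p,e=tri((200+99.5*.3-.35,100+87*.3-.35),(280+275*.3-.35,100+128*.3-.35));print(p,e)
for t in [(.7425,.2312,.169),(.621,.2312,.112)]:print(proj("top",t),proj("side",t))
E
```

```text
[0.7428 0.2329 0.1642] 0.0035085417485896404
[229.8858 124.8684] [361.8083 137.127 ]
[234.4788 168.8367] [327.6786 156.3416]
```

Request:
carry_out([
  [0.07,0,0],
  [0.13,0,0],
  [0.13,0,0],
  [0.13,0,0],
  [0.0,0,0],
  [0,0,0],
  [0,0,0],
  [0,0,0],
  [0,0,0],
  [0,0,0],
  [0,0,0],
], roll=[0,0,0,0,0,0,0,0,0,0,0], jaw=[-1,-1,-1,-1,-1,0.2,0.2,0.2,0.2,0.2,0.2])

```text
clock: 10.6
ee_pos: [0.6181, 0.2316, 0.1254]
tool_rot: [-1.215, 1.205, 1.215]
wrist_force: [-0.7, -0.2, -0.4]
finger_gap: 0.596
```

Request:
carry_out([
  [-0.5,0,0],
  [-1.5,0,0],
  [-3,0,0],
  [-4.5,0,0],
  [-4.5,5,0],
  [-4.5,5,0],
  [-4.5,5,0],
  [-4.5,5,0],
], roll=[0,0,0,0,0,0,0,0], jaw=[0.2,0.2,0.2,0.2,0.2,0.2,0.2,0.2])

```text
clock: 11.4
ee_pos: [0.4629, 0.2301, 0.2604]
tool_rot: [-1.216, 1.206, 1.218]
wrist_force: [-0.2, 0.2, 0.3]
finger_gap: 0.602
```

```bash
python3 - <<'E'
from h import *
s=r.get_state();M=R.from_rotvec(s["tool_rot"]).as_matrix();print(s["ee_pos"],M[:,2],s["finger_gap"],s["wrist_force"])
a=r.read_camera("top")[:,:,::-1];b=r.read_camera("side")[:,:,::-1]
cv2.imwrite('pics/t6.png',np.hstack([cv2.resize(a[100:220,200:320],(400,400),interpolation=cv2.INTER_CUBIC),cv2.resize(b[100:220,280:400],(400,400),interpolation=cv2.INTER_CUBIC)]))
E
```

```text
[0.4629 0.2301 0.2604] [-0.0104  0.9999 -0.0001] 0.6022220559216556 [-0.1524  0.2253  0.2825]
```

View pics/t6.png

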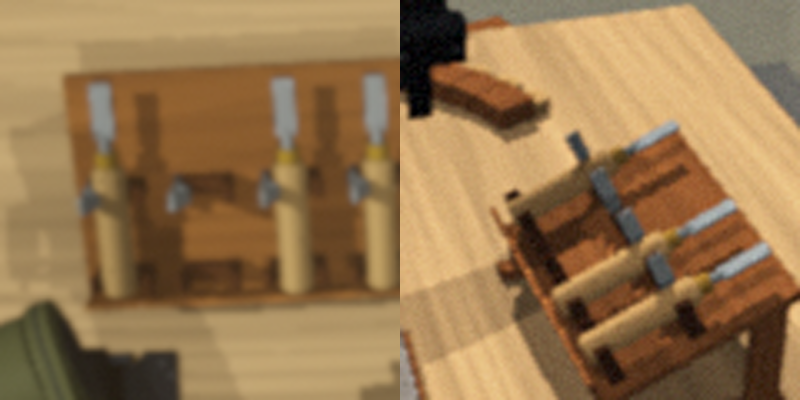

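Request:
carry_out([
  [0,0.65,-18.2],
  [0,0.65,-18.2],
  [0,0.65,-18.2],
  [0,0.65,-18.2],
  [0,0.65,-18.2],
  [0,0.65,-18.2],
  [0,0.65,-18.2],
  [0,0.65,-18.2],
  [0,0.65,-18.2],
  [0,0.65,-18.2],
  [0,0.65,-18.2],
  [0,0.65,-18.2],
  [0,0.65,-18.2],
  [0,0.65,-18.2],
  [0,0.65,-18.2],
], roll=[0.531,0.531,0.531,0.531,0.531,0.531,0.531,0.531,0.531,0.531,0.531,0.531,0.531,0.531,0.531], jaw=[0.6,0.6,0.6,0.6,0.6,0.6,0.6,0.6,0.6,0.6,0.6,0.6,0.6,0.6,0.6])

```text
clock: 13.0
ee_pos: [0.4535, -0.315, 0.261]
tool_rot: [-0.817, 1.411, 0.817]
wrist_force: [-0.2, -0.8, 0.5]
finger_gap: 0.801
```

```bash
python3 - <<'E'
from h import *
s=r.get_state();M=R.from_rotvec(s["tool_rot"]).as_matrix();print(s["ee_pos"],M[:,2],s["finger_gap"],s["wrist_force"])
b=r.read_camera("side")[:,:,::-1]
cv2.imwrite('pics/t7.png',cv2.resize(b[170:340,250:420],(600,600),interpolation=cv2.INTER_CUBIC))
E
```

```text
[ 0.4535 -0.315   0.261 ] [0.498  0.8672 0.0001] 0.8008641641942863 [-0.2454 -0.793   0.4881]
```

View pics/t7.png

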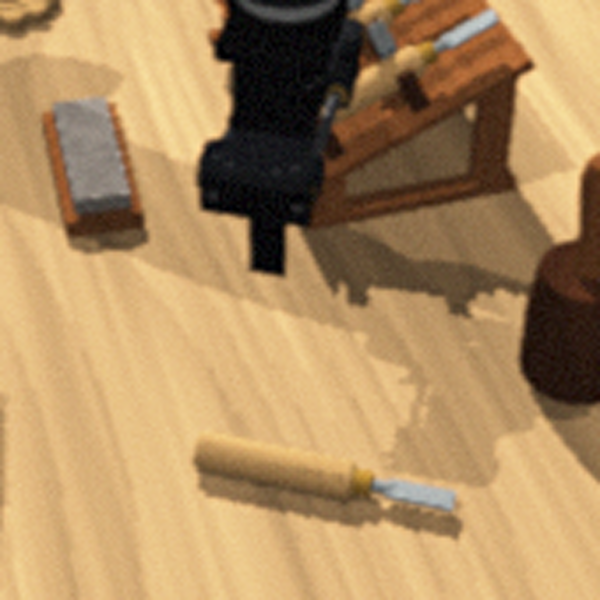

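Request:
carry_out([
  [1.5,0.11,-0.1],
  [3,0.11,-0.1],
  [4.5,0.11,-0.1],
  [6,0.11,-0.1],
  [7,0.11,-0.1],
  [7.68,0.11,-0.1],
  [7.68,0.11,-0.1],
  [7.68,0.11,-0.1],
  [7.68,0.11,-0.1],
  [7.68,0.11,-0.1],
  [7.68,0.11,-0.1],
  [7.68,0.11,-0.1],
  [7.68,0.11,-0.1],
  [7.68,0.11,-0.1],
  [7.68,0.11,-0.1],
  [7.68,0.11,-0.1],
], roll=[0,0,0,0,0,0,0,0,0,0,0,0,0,0,0,0], jaw=[0.6,0.6,0.6,0.6,0.6,0.6,0.6,-1,-1,-1,-1,-1,-1,-1,-1,-1], grip_force=15)

```text
clock: 14.65
ee_pos: [0.4487, -0.3168, 0.0304]
tool_rot: [-0.816, 1.412, 0.816]
wrist_force: [0.1, 0.3, 2.3]
finger_gap: 0.295
```

Request:
carry_out([
  [-1.5,0,0],
  [-3,0,0],
  [-5,0,0],
  [-6.5,0,0],
  [-8,0,0],
  [-8,0,0],
  [-8,7.86,14.97],
  [-8,7.86,14.97],
  [-8,7.86,14.97],
  [-8,7.86,14.97],
  [-8,7.86,14.97],
  [-8,7.86,14.97],
  [-8,7.86,14.97],
  [-8,7.86,14.97],
  [-8,7.86,14.97],
  [-8,7.86,14.97],
  [-8,7.86,14.97],
  [-8,7.86,14.97],
  [-8,7.86,14.97],
  [-8,7.86,14.97],
], roll=[0,0,0,0,0,0,-0.531,-0.531,-0.531,-0.531,-0.531,-0.531,-0.531,-0.531,-0.531,-0.531,-0.531,-0.531,-0.531,-0.531], jaw=[-1,-1,-1,-1,-1,-1,-1,-1,-1,-1,-1,-1,-1,-1,-1,-1,-1,-1,-1,-1])

```text
clock: 16.65
ee_pos: [0.4686, 0.1885, 0.2698]
tool_rot: [-1.214, 1.207, 1.214]
wrist_force: [0.3, -0.2, -2.3]
finger_gap: 0.298
```

```bash
python3 - <<'E'
from h import *
s=r.get_state();M=R.from_rotvec(s["tool_rot"]).as_matrix();print(s["ee_pos"],M[:,2],s["finger_gap"],s["wrist_force"])
a=r.read_camera("top")[:,:,::-1];b=r.read_camera("side")[:,:,::-1]
cv2.imwrite('pics/t8.png',np.hstack([cv2.resize(a[100:240,200:340],(400,400)),cv2.resize(b[60:240,230:410],(400,400),interpolation=cv2.INTER_CUBIC)]))
E
```

```text
[0.4686 0.1885 0.2698] [-0.006   1.     -0.0006] 0.2979900640819209 [ 0.3229 -0.1886 -2.3229]
```

View pics/t8.png

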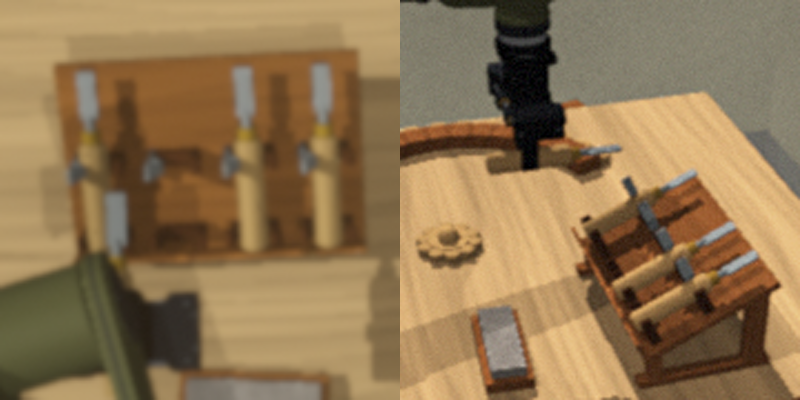

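Request:
carry_out([
  [1.5,0,0.06],
  [3,0,0.06],
  [4.2,0,0.06],
  [5,0,0.06],
  [5.4,0,0.06],
  [5.7,0,0.06],
  [6.0,0,0.06],
  [6.3,0,0.06],
  [6.6,0,0.06],
  [6.85,0,0.06],
  [6.85,0,0.06],
  [6.85,0,0.06],
], roll=[0,0,0,0,0,0,0,0,0,0,0,0], jaw=[-1,-1,-1,-1,-1,-1,-1,-1,-1,-1,-1,-1])

```text
clock: 17.95
ee_pos: [0.468, 0.1919, 0.0643]
tool_rot: [-1.215, 1.206, 1.216]
wrist_force: [-0.1, 0.2, -1.9]
finger_gap: 0.293
```

Request:
carry_out([
  [0,0,0],
  [0,0,0],
  [-1.5,0,0],
  [-3,0,0],
  [-4.5,0,0],
  [-6,0,0],
  [-6,-4.05,-1.37],
  [-6,-4.05,-1.37],
  [-6,-4.05,-1.37],
  [-6,-4.05,-1.37],
  [-5,-4.05,-1.37],
  [-4.3,-4.05,-1.37],
  [-4.3,-4.05,-1.37],
  [-4.3,-4.05,-1.37],
  [-4.3,-4.05,-1.37],
], roll=[0,0,0,0,0,0,0,0,0,0,0,0,0,0,0], jaw=[-1,-1,-1,-1,-1,-1,-1,-1,-1,-1,-1,-1,-1,-1,-1], grip_force=40)

```text
clock: 19.45
ee_pos: [0.5909, 0.1522, 0.1957]
tool_rot: [-1.216, 1.203, 1.214]
wrist_force: [0.5, 0.3, -1.9]
finger_gap: 0.292
```

```bash
python3 - <<'E'
from h import *
s=r.get_state();M=R.from_rotvec(s["tool_rot"]).as_matrix();print(s["ee_pos"],M[:,2],s["finger_gap"],s["wrist_force"])
g=s["ee_pos"]-[0,0,.0165];t=g+.138*np.array([.906,.007,.4226]);print((proj("top",t)-[200,100])/.3+1,(proj("side",t)-[280,100])/.3+1+[400,0])
a=r.read_camera("top")[:,:,::-1];b=r.read_camera("side")[:,:,::-1]
cv2.imwrite('pics/t9.png',np.hstack([cv2.resize(a[100:220,200:320],(400,400),interpolation=cv2.INTER_CUBIC),cv2.resize(b[100:220,280:400],(400,400),interpolation=cv2.INTER_CUBIC)]))
E
```

```text
[0.5909 0.1522 0.1957] [-0.0086  1.      0.0005] 0.29165728030993754 [ 0.4703  0.2528 -1.8545]
[178.3042  93.5376] [679.7215 103.3256]
```

View pics/t9.png

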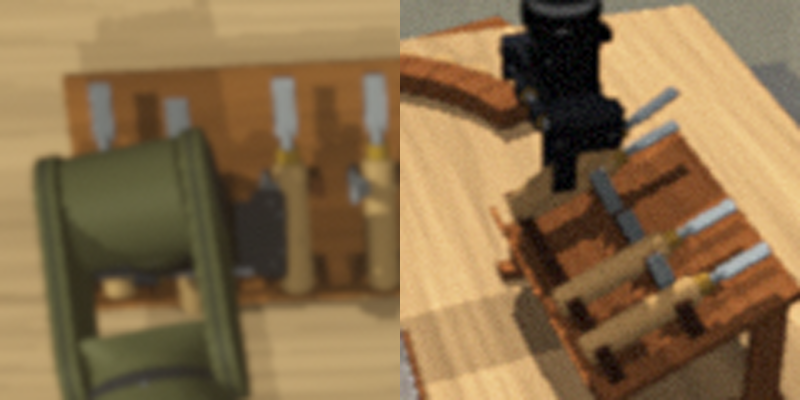

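Request:
carry_out([
  [0.5,-0.2,-0.03],
  [0.8,-0.32,-0.03],
  [1.0,-0.4,-0.03],
  [1.2,-0.48,-0.03],
  [1.4,-0.56,-0.03],
  [1.6,-0.64,-0.03],
  [1.8,-0.72,-0.03],
  [2.0,-0.8,-0.03],
  [2.15,-0.87,-0.03],
  [2.27,-0.93,-0.03],
  [2.34,-0.93,-0.03],
  [2.4,-0.93,-0.03],
  [2.4,-0.93,-0.03],
  [2.4,-0.93,-0.03],
], roll=[0,0,0,0,0,0,0,0,0,0,0,0,0,0], jaw=[-1,-1,-1,-1,-1,-1,-1,-1,-1,-1,-1,-1,-1,-1])

```text
clock: 20.95
ee_pos: [0.6194, 0.1508, 0.1287]
tool_rot: [-1.217, 1.205, 1.214]
wrist_force: [-14.5, -5.3, 26.9]
finger_gap: 0.291
```

```bash
python3 - <<'E'
from h import *
s=r.get_state();M=R.from_rotvec(s["tool_rot"]).as_matrix();print(s["ee_pos"],M[:,2],s["finger_gap"],s["wrist_force"])
a=r.read_camera("top")[:,:,::-1];b=r.read_camera("side")[:,:,::-1]
cv2.imwrite('pics/t10.png',np.hstack([cv2.resize(a[100:220,200:320],(400,400),interpolation=cv2.INTER_CUBIC),cv2.resize(b[100:220,280:400],(400,400),interpolation=cv2.INTER_CUBIC)]))
E
```

```text
[0.6194 0.1508 0.1287] [-0.0087  1.     -0.001 ] 0.2912934545313595 [-14.453   -5.2701  26.8738]
```

View pics/t10.png

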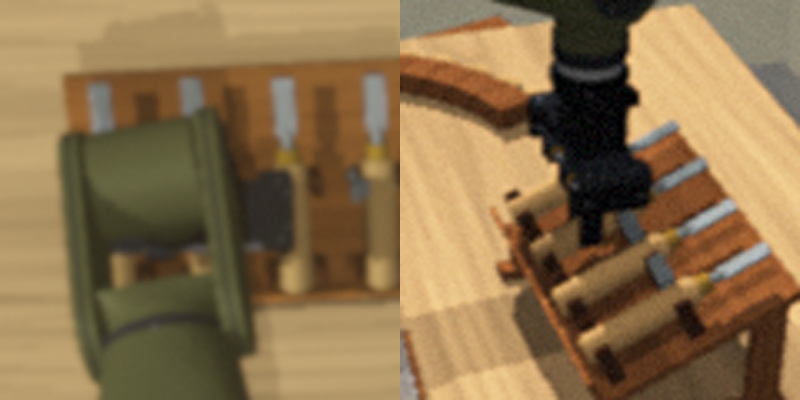

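Request:
carry_out([
  [0.06,-0.02,0],
  [0.12,-0.03,0],
  [0.18,-0.05,0],
  [0.18,-0.05,0],
], roll=[0,0,0,0], jaw=[-1,-1,-1,-1], grip_force=50)

```text
clock: 21.45
ee_pos: [0.6196, 0.1508, 0.1286]
tool_rot: [-1.216, 1.209, 1.217]
wrist_force: [-32.4, -7.3, 52.1]
finger_gap: 0.288
```

Request:
carry_out([
  [-0.15,0.03,0],
  [-0.2,0.04,0],
  [-0.2,0.04,0],
  [-0.2,0.04,0],
  [-0.2,0.04,0],
  [-0.2,0.04,0],
  [-0.2,0.04,0],
  [-0.2,0.04,0],
  [-0.2,0.04,0],
], roll=[0,0,0,0,0,0,0,0,0], jaw=[-1,-1,0.1,0.1,0.1,0.1,0.1,0.1,0.1])

```text
clock: 22.35
ee_pos: [0.6186, 0.1511, 0.1221]
tool_rot: [-1.215, 1.206, 1.215]
wrist_force: [-0.6, -0.4, -0.1]
finger_gap: 0.551
```

Request:
carry_out([
  [-0.5,0,0],
  [-1.5,0,0],
  [-3,0,0],
  [-4.5,0,0],
  [-4.5,6,0],
  [-4.5,6,0],
  [-4.5,6,0],
  [-4.5,6,0],
  [-4.5,6,0],
], roll=[0,0,0,0,0,0,0,0,0], jaw=[0.1,0.1,0.1,0.1,0.1,0.1,0.1,0.1,0.1])

```text
clock: 23.25
ee_pos: [0.4362, 0.1498, 0.2587]
tool_rot: [-1.217, 1.203, 1.215]
wrist_force: [0.0, 0.6, -0.0]
finger_gap: 0.552
```

```bash
python3 - <<'E'
from h import *
s=r.get_state();print(s["ee_pos"],s["finger_gap"],s["wrist_force"])
a=r.read_camera("top")[:,:,::-1];b=r.read_camera("side")[:,:,::-1]
cv2.imwrite('pics/t11.png',np.hstack([cv2.resize(a[100:220,200:320],(400,400),interpolation=cv2.INTER_CUBIC),cv2.resize(b[110:230,290:410],(400,400),interpolation=cv2.INTER_CUBIC)]))
cv2.imwrite('pics/t12.png',cv2.resize(b[125:225,305:405],(600,600),interpolation=cv2.INTER_CUBIC))
E
```

```text
[0.4362 0.1498 0.2587] 0.5518189863690545 [ 0.0446  0.6414 -0.0438]
```

View pics/t11.png

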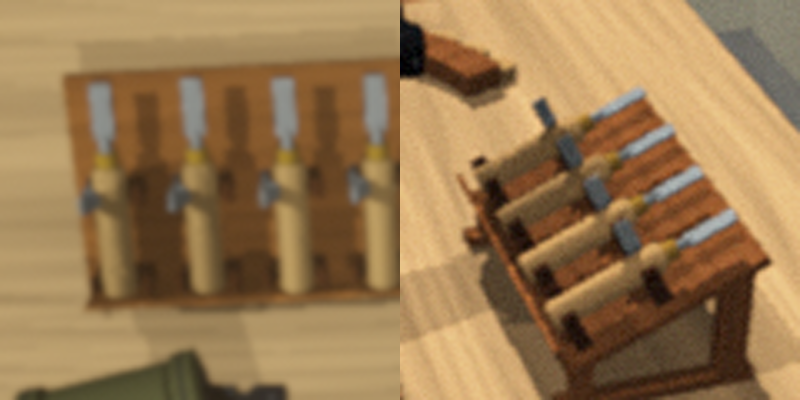

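View pics/t12.png

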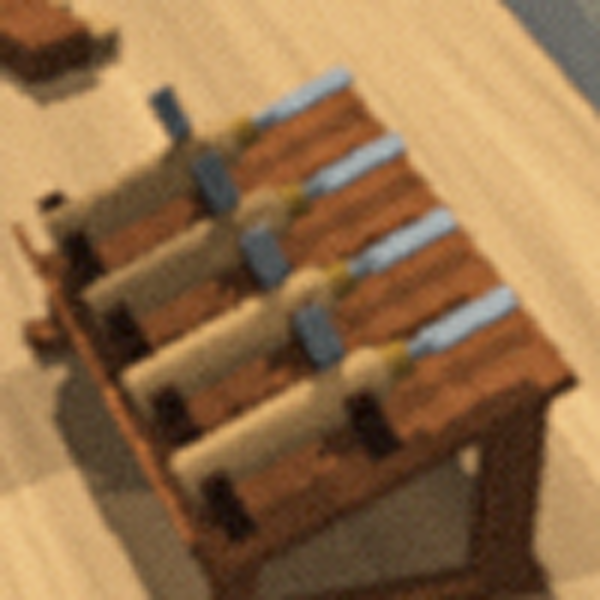

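```bash
python3 - <<'E'
from h import *
T=[(99.5,86),(191,80),(283.5,78),(375,76)];D=[(345,76),(399,144),(451,214),(513,293)]
B=[(119,294),(207,292),(295,291),(382,288)]
for t,d,b in zip(T,D,B):
    p,e=tri((200+t[0]*.3-.35,100+t[1]*.3-.35),(305+d[0]/6-.42,125+d[1]/6-.42))
    q=onz("top",(200+b[0]*.3-.35,100+b[1]*.3-.35),.0995);print("tip",p,e,"butt",q,"yaw",(p-q)[1]/(p-q)[0])
E
```

```text
tip [0.7425 0.2323 0.1678] 0.00278061207729755 butt [0.5643 0.232  0.0995] yaw 0.0012753715586283749
tip [0.7451 0.1521 0.1673] 0.002116630854374951 butt [0.5637 0.1514 0.0995] yaw 0.0038696217326979173
tip [0.7434 0.0708 0.1702] 0.0016073541049308005 butt [0.5623 0.0708 0.0995] yaw 0.00010864982593385758
tip [ 0.7439 -0.0096  0.17  ] 0.003977402474907407 butt [ 0.5627 -0.0089  0.0995] yaw -0.0036691527386494976
```

All four agree within about 3 mm, and the arm is clear of everything. Handing in.

```bash
python3 - <<'E'
from station import r
print(r.close_job())
E
```

```text
the job is handed in; nothing more can be done
None
```

I put both spare gouges into the two empty pockets and handed the job in at about 23 s on the robot's clock. No verdict was reported.

- **Method:** The tool could not be tilted, so I pivoted each gouge in the grip to about 25° by resting its blade on the rack's toe ledge. I then pressed each one in square to the board, released it and backed the arm off.
- **Position:** In the last pictures all four gouges lie alike. The tips are at z about 0.167–0.170 m, the row is evenly spaced at 80 mm, and each is aligned within about 0.005 rad. The two spares agree with the gouges already in the rack to within about 3 mm.
- **Jaws:** All four look shut over the handles. I judged this only by eye from the pictures.
- **Bystanders:** I did not touch the two gouges already in the rack with the gripper, and they measure where they started. The mallet, oilstone, rosette and the blue look-alike were not touched. I did not measure them again at the end.
- **Off plan:** The second gouge sat at about 28° instead of 25° before pressing. While pressing it met a firm stop, with forces of about 32 N in x and 52 N in z (about 60 N together), under the 120 N limit. I took that stop as the handle fully home.

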